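# Lock the balance's damped table for the road with its taper pin

## Robot

A 6-joint arm with a two-finger parallel gripper is mounted at the origin on a cart in front of the work surface, level with it; the furniture and walls round the work are solid. World frame = base frame: x ahead of the robot, y to its left, z up, the work surface at z = 0. Lengths are in mm, angles in rad, forces in N, time in s.
With the tool pointing down it reaches from about 300 to 775 mm from the base axis. Payload 14.6 kg.
Tool frame: the origin (TCP) lies midway between the tips of the shut fingers; the grasp point (between the pads) lies 19 mm behind it (manip.hold_point_z is the distance from the TCP to the grasp point, in mm); z points along the fingers, y is the direction in which the jaws open and shut (so a half turn about z gives the same grasp; the last joint's range is limited). The gripper opens to 94 mm and grips with 3 to 60 N. Pads are 16 mm wide; open, the fingers measure 119 mm over their backs; the gripper's body (75 mm by 177 mm) begins 78 mm behind the grasp point.
Start: joints at [-1.177, 0.3, 1.521, -0, 1.321, -0.067], TCP at [244.557, -492.627, 205.446] pointing down, gripper open.
Joint ranges: [-3.03, 3.03], [-0.79, 2.21], [0.23, 2.52], [-1.04, 4.18], [0, 3.07], [-2.55, 2.55]. Speed limits (rad/s): [2.22, 2.22, 2.57, 3.14, 3.14, 3.14].

## Interface

Orientations are given as [roll, pitch, yaw] about the fixed x, y, z axes, in that order (R = Rz(yaw) Ry(pitch) Rx(roll)).
In Python, from cell import manip gives the robot as it stands.
- The arm moves only by the shell command python3 -m crank 'ROWS' [OPENING] [FORCE]. ROWS is JSON, a list of rows, each an object with "offset": the shift along the world's x, y, z in m, a list of three; "spin": the turn about the world's z in degrees. In form: [{"offset": [dx, dy, dz], "spin": spin}, ...]. A call has exactly 8 rows; each row is the pose to reach, as a shift and turn from the pose measured when the call began; what a row does not reach only later rows make up. A row lasts 1/12 s, in which the tool goes at most 41.7 mm and 7.16 degrees, less where a joint would pass 70% of its speed; a pose out of reach is approached as far as the arm can. A call with a gripper value outside its range is refused whole. OPENING is the opening, from 0 (shut) to 1 (fully open), set as the call begins (- or left out, the last holds). The fingers move at their own pace and stop on an object; FORCE is the grip in N (left out, the last holds). Time passes only in rows, so rows that repeat a pose let the fingers close, or fill a call up. It gives the time, the measured TCP pose, the force and the opening at its end, in the units of the state.
- manip.read_state(): the state, without advancing time (a new reading comes with each control period).
- manip.camera(name): name is "scene" or "top" or "wrist"; returns a dict with "pixels" (420x560x3 uint8, red, green, blue), "fx", "fy", "cx", "cy" (pixels), "k1" (the pictures are not rectified: a ray, as slopes to the right and down, at radius r is drawn at 1 + k1 r^2 times it, then the intrinsics apply), "extrinsics" (4x4, takes a point from world to camera coordinates); the wrist camera has in their place "hand_eye" (4x4, takes a point from camera to tool coordinates, whose origin is the TCP and whose axes are the flange's). Camera axes: x right, y down, z forward; pixel columns grow to the right and rows downward; lengths in mm; the calibration is good to about 2 mm. A picture is of the moment at which its call begins: read the wrist's pose just before it. There is no depth.
- manip.sign_off(): hands the job in, once; it reports no verdict.
Trained networks look in a picture, given as the dict that the camera call returned (one of the last four; its "shot" number tells which), for a name from the list of things; names that differ only in an ending like _2 or _b are one class to them, and where a whole thing is asked for, a point or a joint stands for the part that bears it (a point fixed in the world has none). Each returns a list of dicts, best first, with "conf" (0 to 1); they miss things now and then, are a little off and sometimes report something else, mostly with a low value. They report only what shows in the picture. A call takes as long as a camera call.
- manip.search_frame(picture, name): "location" ([x, y, z] in mm, in world coordinates, good to about 4 mm: the middle of the surface that is visible of it).
- manip.masks_of(picture, name): "mask" (420x560 bool, what is visible of it).
The state is a dict: "clock": time; "joints": joint angles; "qd": joint speeds; "effort": joint torques, N m; "eef_pos": TCP position; "eef_rot": TCP orientation; "wrist_force": force on the tool from outside, world axes, zero at the start; "moment": the same for the moment, N m; "finger_gap": finger opening in mm.
Only numpy, scipy, OpenCV 4.12 (cv2) and the standard library are available. Lean on these libraries where they do the work, as an engineer would, in place of code of your own. Each camera call takes 0.05 s, during which the arm holds its last target. There are 200 camera calls.

## Task

The van is about to leave: lock the balance's floating table for the journey. Take the taper pin with the red grip out of its parking block and work it gently down through the fork and the table's tongue, whose hole has drifted out of line, so that the taper pulls the table into line and the pin's collar sits fully home on the fork; then let go and swing the yellow keeper right over the collar. Do not force the pin or lean on the balance and its dock, and do not knock the other things on the bench about.

Things in the scene. Friction and masses are not known exactly. Their poses are not given: they have to be found in the camera images.
- dock: travel dock, fixed: dark base plate with an aluminium fork (two level plates); a small white balance stands on a grey tray to +y, whose steel tongue (13 mm hole, 45 to 53 mm above the worktop) lies between the plates. The tray slides stiffly in x and y (about 4 N each) and stays where it is left. Origin: on the vertical axis of the fork's holes, at worktop height; z up.
- lock_hole (a point): centre of the 27 mm hole in the fork's top plate, at its upper face, 60 mm above the worktop (plate 6 mm thick). Bottom plate: 38 to 44 mm above the worktop, 13 mm hole on the same axis. The table has crept outwards: the tongue's hole starts an unmeasured 3 to 8 mm off this axis to dock +y and up to 8 mm to either side in x; a pin let straight down stops on the tongue, 7 mm below this point.
- pin: steel taper pin with red grip, 103 mm tall, upright, tip down, in its block. Origin on its axis at the tip, z up to the grip. Tip 8 mm across, tapering over 26 mm to an 11.4 mm shank; collar 36 mm across from 50 to 55 mm, neck 12 mm across to 67 mm, square grip 20 x 20 mm from 67 to 103 mm, flats facing the pin's x and y. 0.11 to 0.18 kg. Seated: collar's underside on the top plate.
- pin_block: grey parking block, 52 x 52 mm, 62 mm high, on a 66 mm rubber foot, fixed; upright 16 mm hole in the middle, on whose rim the pin's collar rests. Origin under its centre, z up.
- keeper (a joint): yellow keeper arm: 0 = open (points to dock -y), 1.57 = closed on its stop (points to dock +x, beside the pin's neck, over the collar). Closes counter-clockwise seen from above; stays where left (1 N at the tab). Post at dock x -34, y -16.5 mm; arm 10 mm wide, 70 long, 66.8 to 70.8 mm above the worktop: 1.8 mm over a fully seated collar; one that stands clearly higher stops it.
- keeper_tab (a point): middle of the top of the upright tab on the keeper arm, 66 mm from the keeper's post: 4 mm thick, 16 mm long along the arm, set 3 mm off the arm's centre line to the pushed side, rising from the arm to 88.8 mm above the worktop. Push it on its broad side: towards dock +x when open, towards dock +y when nearly closed.
- timer: white bench timer, 62 x 62 x 19 mm, bystander; origin under its centre.
- sample_cup: white sample cup with a red lid, 50 mm across, 58 mm tall, bystander; origin under its centre.
- green_vial: reagent vial with a green band, 23 mm across, 50 mm tall, bystander; origin under its centre.
- label_roll: white label roll, 61 mm across, 30 mm tall, bystander; origin under its centre.

How it is judged (in metres and radians):
On the way:
1. the pin stands fully home through fork and tongue, its collar on the top plate (z of pin in the frame of lock_hole below -0.0485 m and horizontal distance between pin and lock_hole below 0.004 m and angle between pin's own z axis and vertical below 0.06 rad), for 0.2 s.
At the end, for the whole second after the job is handed in: the pin stands upright (within 0.06 rad, within 4 mm of the hole's axis) through fork and tongue with its collar within 1.5 mm of the fork's top plate, at rest, and the keeper is closed over the collar (at least 1.42 rad of 1.57) (all of step 1 and linear speed of pin below 0.02 m/s and value of joint keeper above 1.42 rad); the robot touches nothing.
It fails at once if the pin presses on the fork or tongue with more than 40 N (contact force between pin and dock above 40 N).
It fails at once if the hand or arm presses on the dock, the tray or the balance with more than 20 N (contact force between the arm and dock above 20 N).
It fails at once if a bystander is knocked about (moved more than 30 mm) (distance of any of timer, sample_cup, green_vial, label_roll from where it was at the start of the episode above 0.03 m).
It also fails if it takes over 72 s, if anything falls off the work surface, if the arm or the gripper's body presses on something with over 40 N, if the wrist force passes 120 N, or if a joint passes its speed limit or range.

## Working session

There is one attempt and no reset: what is moved stays moved. The work goes in short steps, Python scripts to look and compute and a shell command to move; the robot and the scene stay as the last step left them, time stands still between calls to the robot, and variables do not carry over. Pictures are saved under pics/ and viewed, about 8 in all and at most 12, crops included, and the job is handed in when it is done.

```bash
mkdir -p pics; ls; cat > h.py <<'E'
import numpy as np, cv2
from cell import manip
from scipy.spatial.transform import Rotation as R
def tool():
    s=manip.read_state(); T=np.eye(4); T[:3,:3]=R.from_euler('xyz',s['eef_rot']).as_matrix(); T[:3,3]=s['eef_pos']; return T
def shot(name):
    T=tool(); p=manip.camera(name)
    p['c2w']= T@np.array(p['hand_eye']) if name=='wrist' else np.linalg.inv(np.array(p['extrinsics']))
    return p
def K(p): return np.array([[p['fx'],0,p['cx']],[0,p['fy'],p['cy']],[0,0,1]]),np.array([p['k1'],0,0,0,0])
def plane(p,uv,z):
    k,d=K(p); q=cv2.undistortPoints(np.array(uv,float).reshape(-1,1,2),k,d).reshape(-1,2)
    r=np.c_[q,np.ones(len(q))]@p['c2w'][:3,:3].T; o=p['c2w'][:3,3]
    return o+r*((z-o[2])/r[:,2])[:,None]
def proj(p,X):
    w=np.linalg.inv(p['c2w']); k,d=K(p)
    return cv2.projectPoints(np.array(X,float).reshape(-1,1,3),cv2.Rodrigues(w[:3,:3])[0],w[:3,3],k,d)[0].reshape(-1,2)
def save(p,n): cv2.imwrite('pics/'+n,p['pixels'][:,:,::-1])
E
python3 - <<'E'
from h import *
a=shot('top'); b=shot('scene')
im=np.hstack([a['pixels'],b['pixels']])[:,:,::-1]
save(a,'top0.png'); save(b,'scene0.png')
print(manip.hold_point_z, manip.read_state())
for n in 'dock pin pin_block keeper keeper_tab timer sample_cup green_vial label_roll'.split():
    for nm,p in(('top',a),('scene',b)):
        try:
            r=manip.search_frame(p,n); print(n,nm,[(np.round(x['location']).tolist(),round(x['conf'],2)) for x in r[:2]])
        except Exception as e: print(n,nm,e)
E
```

```text
pics
18.8 {'clock': 0.1, 'joints': array([-1.17659325e+00,  3.00426154e-01,  1.52150074e+00,  3.02720437e-05,
        1.32069091e+00, -6.65873580e-02]), 'qd': array([ 1.15017898e-04, -8.60079190e-04,  7.80907653e-05, -2.05397220e-03,
       -2.72580667e-05,  7.93120857e-04]), 'effort': array([ 7.98568253e-04, -5.32645333e+01, -3.53280294e+01,  7.08952686e-02,
        2.35057133e-02, -9.02219108e-05]), 'eef_pos': array([ 244.48478966, -492.42156556,  204.94496607]), 'eef_rot': array([-3.14057172e+00, -9.74693082e-05,  4.60782877e-01]), 'wrist_force': array([ 0.26599566, -0.39243004,  0.04797404]), 'moment': array([-0.0657347 ,  0.0067953 , -0.00990036]), 'finger_gap': 93.98699913317111}
dock top [([516.0, 40.0, 81.0], 0.77), ([374.0, -62.0, 17.0], 0.5)]
dock scene [([494.0, 101.0, 75.0], 0.6)]
pin top [([446.0, -305.0, 95.0], 0.48)]
pin scene [([438.0, -301.0, 92.0], 0.71), ([492.0, 95.0, 71.0], 0.6)]
pin_block top [([438.0, -295.0, 65.0], 0.87), ([506.0, -96.0, 72.0], 0.49)]
pin_block scene [([433.0, -292.0, 35.0], 0.64)]
keeper top [([504.0, -97.0, 72.0], 0.58)]
keeper scene []
keeper_tab top [([362.0, 349.0, 32.0], 0.61), ([507.0, -88.0, 73.0], 0.51)]
keeper_tab scene []
timer top [([370.0, -63.0, 18.0], 0.74)]
timer scene [([372.0, -57.0, 18.0], 0.84)]
sample_cup top [([354.0, -434.0, 59.0], 0.73)]
sample_cup scene []
green_vial top [([438.0, 308.0, 46.0], 0.52)]
green_vial scene [([436.0, 316.0, 29.0], 0.7)]
label_roll top [([362.0, 348.0, 28.0], 0.55)]
label_roll scene [([359.0, 349.0, 26.0], 0.67)]
```

View pics/top0.png

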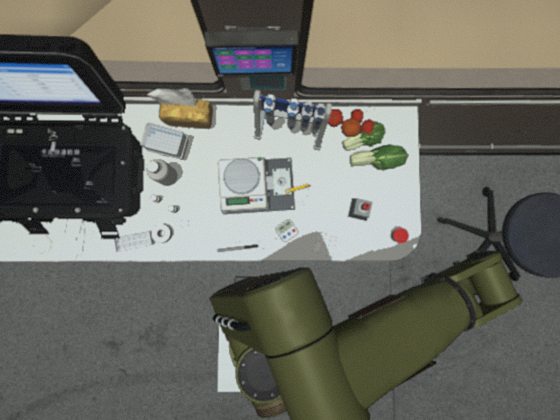

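View pics/scene0.png

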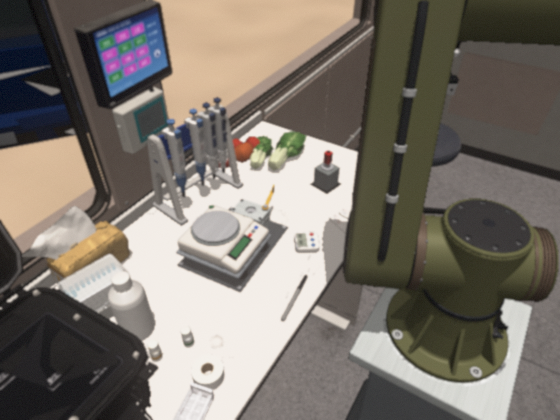

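The top view shows the red-gripped pin in its block at about (361,208) px, the dock at (280,185) and the yellow keeper open at (298,188). The dock is yawed by a few degrees. The scene view agrees. I'll move above the pin for a closer look.

```bash
python3 -m crank '[{"offset":[0.026,0.024,0.005],"spin":0},{"offset":[0.052,0.048,0.01],"spin":0},{"offset":[0.078,0.072,0.015],"spin":0},{"offset":[0.104,0.096,0.02],"spin":0},{"offset":[0.13,0.12,0.02],"spin":0},{"offset":[0.155,0.145,0.02],"spin":0},{"offset":[0.175,0.17,0.02],"spin":0},{"offset":[0.175,0.17,0.02],"spin":0}]' 1
python3 - <<'E'
from h import *
p=shot('wrist'); save(p,'w1.png'); print(np.round(p['hand_eye'],2),p['fx'])
for n in ('pin','pin_block'): print(n,[(np.round(x['location'],1).tolist(),round(x['conf'],2)) for x in manip.search_frame(p,n)[:2]])
m=manip.masks_of(p,'pin')
for x in m[:2]:
    ys,xs=np.where(x['mask']); print(x['conf'],xs.min(),xs.max(),ys.min(),ys.max(),len(xs))
E
```

```text
clock: 1.67
eef_pos: [422.2, -319.1, 225.5]
eef_rot: [-3.141, -0.001, 0.465]
wrist_force: [-0.1, -0.1, 0.2]
finger_gap: 94.3
[[   0.     -0.96   -0.26   76.91]
 [   1.      0.      0.      0.25]
 [  -0.     -0.26    0.96 -178.28]
 [   0.      0.      0.      1.  ]] 341.9215486794707
pin [([447.3, -306.7, 109.3], 0.68)]
pin_block [([451.6, -304.9, 62.1], 0.63)]
0.75 265 299 158 198 1053
0.75 26 93 97 157 3196
```

View pics/w1.png

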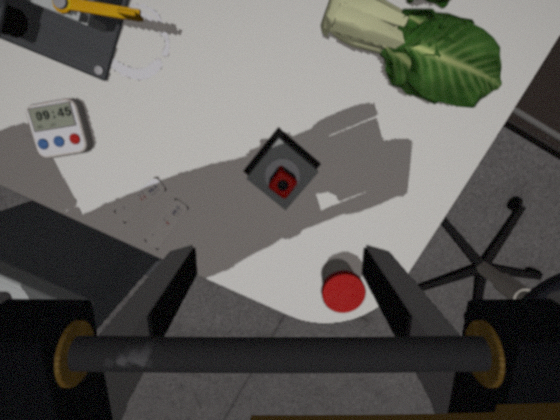

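The wrist view shows the pin grip at (283,183), its block around (282,170), the red cup lid at (344,291) and the timer at (57,128). Next I'll measure the grip's centre and yaw.

```bash
python3 - <<'E'
from h import *
p=shot('wrist'); c=p['pixels'].astype(int)
r=((c[...,0]>1.8*c[...,1])&(c[...,0]>60)).astype(np.uint8); r[:, :240]=0; r[:,330:]=0; r[:140]=0; r[215:]=0
ys,xs=np.where(r); print(xs.min(),xs.max(),ys.min(),ys.max())
cv2.imwrite('pics/w1c.png',cv2.resize(p['pixels'][120:220,230:340,::-1],None,fx=6,fy=6,interpolation=cv2.INTER_CUBIC))
T=tool(); print(T[:3,3])
P=plane(p,np.c_[xs,ys],115)[:,:2].astype(np.float32)
print(cv2.minAreaRect(P), P.mean(0))
E
```

```text
266 293 164 192
[ 418.96015605 -323.40697034  225.43748636]
((444.700439453125, -311.1125793457031), (18.83554458618164, 18.98712730407715), 82.18743133544922) [ 444.90762 -311.0795 ]
```

View pics/w1c.png

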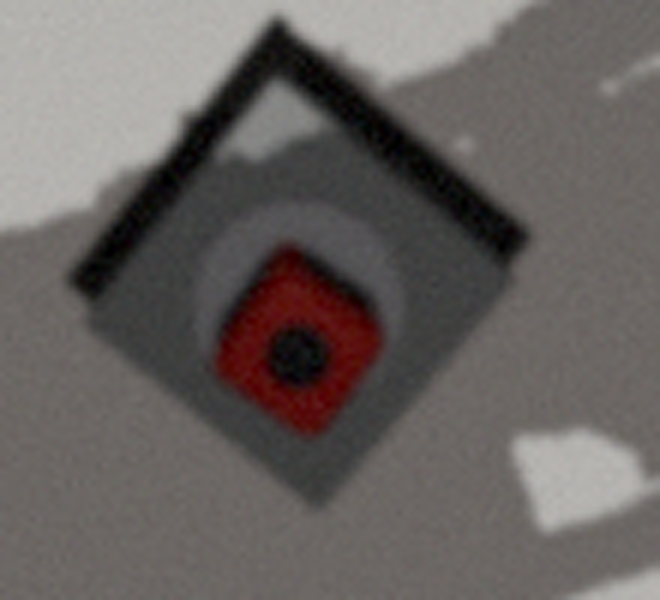

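```bash
python3 -m crank '[{"offset":[0.005,0.003,-0.01],"spin":-6},{"offset":[0.01,0.006,-0.02],"spin":-12},{"offset":[0.015,0.009,-0.03],"spin":-18},{"offset":[0.02,0.012,-0.04],"spin":-24},{"offset":[0.0257,0.0124,-0.055],"spin":-30},{"offset":[0.0257,0.0124,-0.07],"spin":-34.6},{"offset":[0.0257,0.0124,-0.07],"spin":-34.6},{"offset":[0.0257,0.0124,-0.07],"spin":-34.6}]' 1 60
python3 - <<'E'
from h import *
p=shot('wrist'); c=p['pixels'].astype(int)
r=((c[...,0]>1.8*c[...,1])&(c[...,0]>60)).astype(np.uint8)
n,l,st,ce=cv2.connectedComponentsWithStats(r)
print(tool()[:3,3], R.from_matrix(tool()[:3,:3]).as_euler('xyz'))
for i in range(1,n):
    if st[i,4]>200:
        ys,xs=np.where(l==i); P=plane(p,np.c_[xs,ys],115)[:,:2].astype(np.float32); print(st[i],cv2.minAreaRect(P))
save(p,'w2.png')
E
```

```text
clock: 2.58
eef_pos: [444.0, -311.6, 155.3]
eef_rot: [-3.141, 0.001, -0.143]
wrist_force: [1.0, -0.9, -0.0]
finger_gap: 94.2
[ 444.36431181 -311.75135396  156.09091639] [ 3.14133567e+00 -2.01500082e-04 -1.42286790e-01]
[265 223  28  26 490] ((445.21917724609375, -311.6601867675781), (18.100919723510742, 17.97130012512207), 81.20219421386719)
[ 409  264   45   46 1275] ((394.5067443847656, -417.07373046875), (38.1728401184082, 22.493135452270508), 33.645912170410156)
```

```bash
python3 -m crank '[{"offset":[0.0008,0,-0.015],"spin":0},{"offset":[0.0008,0,-0.035],"spin":0},{"offset":[0.0008,0,-0.055],"spin":0},{"offset":[0.0008,0,-0.07],"spin":0},{"offset":[0.0008,0,-0.077],"spin":0},{"offset":[0.0008,0,-0.077],"spin":0},{"offset":[0.0008,0,-0.077],"spin":0},{"offset":[0.0008,0,-0.077],"spin":0}]' 1 60
python3 -m crank '[{"offset":[0,0,0],"spin":0},{"offset":[0,0,0],"spin":0},{"offset":[0,0,0],"spin":0},{"offset":[0,0,0],"spin":0},{"offset":[0,0,0],"spin":0},{"offset":[0,0,0],"spin":0},{"offset":[0,0,0],"spin":0},{"offset":[0,0,0],"spin":0}]' 0 60
```

```text
clock: 3.3
eef_pos: [445.6, -312.3, 80.5]
eef_rot: [3.14, -0.002, -0.142]
wrist_force: [0.5, 0.1, 0.3]
finger_gap: 94.0
clock: 3.97
eef_pos: [445.6, -312.3, 80.5]
eef_rot: [3.14, -0.002, -0.142]
wrist_force: [0.5, 0.3, 0.6]
finger_gap: 44.5
```

```bash
python3 -m crank '[{"offset":[0,0,0],"spin":0},{"offset":[0,0,0],"spin":0},{"offset":[0,0,0],"spin":0},{"offset":[0,0,0],"spin":0},{"offset":[0,0,0],"spin":0},{"offset":[0,0,0],"spin":0},{"offset":[0,0,0],"spin":0},{"offset":[0,0,0],"spin":0}]' 0 60
python3 -m crank '[{"offset":[0,0,0.01],"spin":0},{"offset":[0,0,0.025],"spin":0},{"offset":[0,0,0.045],"spin":0},{"offset":[0,0,0.065],"spin":0},{"offset":[0,0,0.085],"spin":0},{"offset":[0,0,0.1],"spin":0},{"offset":[0,0,0.1],"spin":0},{"offset":[0,0,0.1],"spin":0}]'
```

```text
clock: 4.63
eef_pos: [445.6, -312.3, 80.5]
eef_rot: [3.14, -0.002, -0.142]
wrist_force: [-0.1, 0.7, -0.0]
finger_gap: 19.2
clock: 5.3
eef_pos: [445.7, -312.3, 181.0]
eef_rot: [3.14, -0.003, -0.142]
wrist_force: [-0.5, 0.4, -0.9]
finger_gap: 19.8
```

```bash
python3 -m crank '[{"offset":[-0.002,0.03,0],"spin":3},{"offset":[-0.004,0.065,0],"spin":6},{"offset":[-0.006,0.1,0],"spin":9},{"offset":[-0.01,0.135,0],"spin":12},{"offset":[-0.012,0.17,0],"spin":15},{"offset":[-0.014,0.205,0],"spin":16},{"offset":[-0.015,0.24,0],"spin":16},{"offset":[-0.015,0.245,0],"spin":16}]'
python3 -m crank '[{"offset":[0,0,0],"spin":0},{"offset":[0,0,0],"spin":0},{"offset":[0,0,0],"spin":0},{"offset":[0,0,0],"spin":0},{"offset":[0,0,0],"spin":0},{"offset":[0,0,0],"spin":0},{"offset":[0,0,0],"spin":0},{"offset":[0,0,0],"spin":0}]'
python3 - <<'E'
from h import *
p=shot('wrist'); save(p,'w3.png'); print(tool()[:3,3])
import pickle; pickle.dump(p,open('w3.pkl','wb'))
for n in ('dock','keeper','keeper_tab'): print(n,[(np.round(x['location'],1).tolist(),round(x['conf'],2)) for x in manip.search_frame(p,n)[:2]])
E
```

```text
clock: 5.97
eef_pos: [429.7, -63.5, 180.0]
eef_rot: [3.141, -0.001, 0.14]
wrist_force: [-0.8, -0.5, -1.5]
finger_gap: 19.4
clock: 6.63
eef_pos: [429.7, -63.8, 179.9]
eef_rot: [3.141, -0.001, 0.14]
wrist_force: [0.3, -0.3, -0.8]
finger_gap: 19.8
[429.6821197  -63.67633311 179.9337227 ]
dock [([512.9, 27.6, 84.2], 0.68)]
keeper [([498.6, -95.6, 68.0], 0.66)]
keeper_tab [([505.5, -96.4, 70.4], 0.73), ([515.1, 31.8, 82.6], 0.63)]
```

View pics/w3.png

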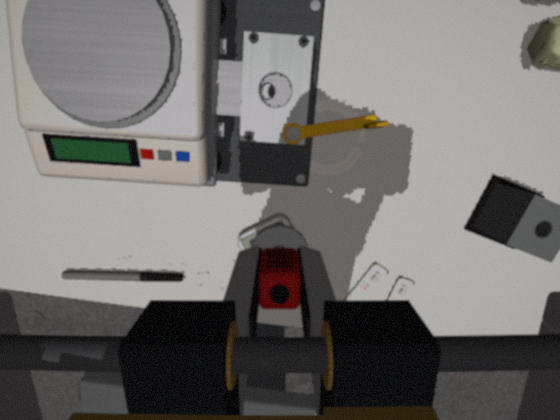

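The fork's hole is at about (275,90), the keeper post at (292,133) and its tab at (372,123). The pin is in the jaws at (278,290). I'll zoom in on the hole.

```bash
python3 - <<'E'
from h import *
im=cv2.imread('pics/w3.png')[20:150,225:335]
big=cv2.resize(im,None,fx=5,fy=5,interpolation=cv2.INTER_CUBIC); cv2.imwrite('pics/w3c.png',cv2.convertScaleAbs(big,alpha=1.3,beta=0))
E
```

```text
(no output)
```

View pics/w3c.png

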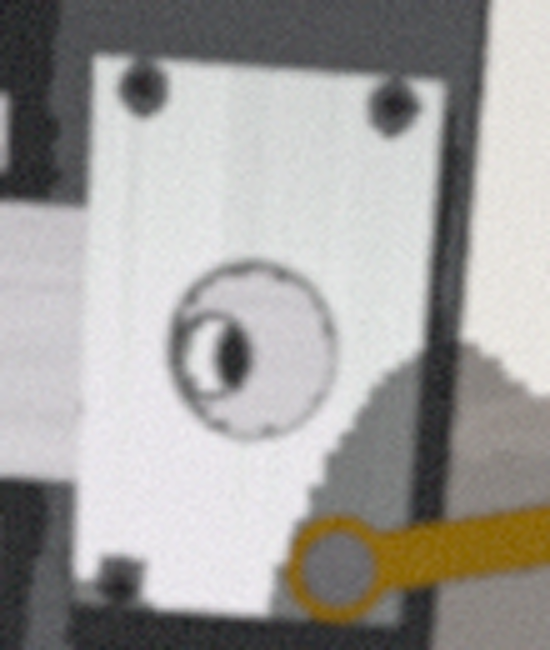

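The fork hole is centred at crop (253,349). The tongue hole shows through it, shifted left (+y), at about (212,354). The keeper post is at (338,567).

```bash
python3 - <<'E'
from h import *; import pickle
p=pickle.load(open('w3.pkl','rb'))
f=lambda c,z: plane(p,[(225+c[0]/5-.4,20+c[1]/5-.4)],z)[0]
H=f((253,349),60); G=f((212,354),53); P=f((338,567),72)
a=f((95,55),60);b=f((445,78),60);c=f((75,600),60);d=f((405,625),60)
print('H',H,'G',G,'post',P)
for u,v in((b,a),(d,c)): print('y-edge yaw',np.degrees(np.arctan2(*(v-u)[[1,0]]))-90, np.linalg.norm(u-v))
print('x-edge yaw',np.degrees(np.arctan2(*(a-c)[[1,0]])))
e=H-P; print('post->H yaw',np.degrees(np.arctan2(e[1],e[0])-np.arctan2(16.5,34)),np.linalg.norm(e[:2]), np.hypot(34,16.5))
print('rim check', np.linalg.norm(f((168,349),60)-f((338,349),60)), np.linalg.norm(f((212,312),53)-f((212,397),53)))
th=np.radians(5); 
for t in (4,6,8):
  R2=np.array([[np.cos(np.radians(t)),np.sin(np.radians(t))],[-np.sin(np.radians(t)),np.cos(np.radians(t))]]); print(t,R2@(G-H)[:2])
# pin held: top centre hole
c_=p['pixels'].astype(int); r=((c_[...,0]>1.8*c_[...,1])&(c_[...,0]>60)); r[:240]=0;r[320:]=0;r[:,:240]=0;r[:,320:]=0
print('pin top hole world at z=~214', plane(p,[(279,294)],214.5), tool()[:3,3])
E
```

```text
H [529.47630794 -46.87057951  60.        ] G [528.26953923 -39.95745541  53.        ] post [496.94327071 -65.52253437  72.        ]
y-edge yaw 4.566568990461704 55.90915195165921
y-edge yaw 3.7536859020243583 56.71312335440965
x-edge yaw 4.324031461153819
post->H yaw 3.9396344758450916 37.50058575091362 37.79219496139381
rim check 28.09448859770196 13.697667030322709
4 [-0.72159392  6.98046401]
6 [-0.47753966  7.00139497]
8 [-0.2329036  7.0137958]
pin top hole world at z=~214 [[428.04234648 -64.32835726 214.5       ]] [429.66664238 -63.53013067 179.95670646]
```

```bash
python3 -m crank '[{"offset":[0.02,0.005,0],"spin":-1},{"offset":[0.045,0.012,0],"spin":-2},{"offset":[0.07,0.018,0],"spin":-3},{"offset":[0.09,0.022,-0.005],"spin":-4},{"offset":[0.0995,0.024,-0.018],"spin":-4},{"offset":[0.0995,0.024,-0.032],"spin":-4},{"offset":[0.0995,0.024,-0.042],"spin":-4},{"offset":[0.0995,0.024,-0.042],"spin":-4}]'
python3 - <<'E'
from h import *
p=shot('wrist'); p=shot('wrist'); save(p,'w4.png'); s=manip.read_state(); print(tool()[:3,3],s['wrist_force'])
import pickle; pickle.dump(p,open('w4.pkl','wb'))
print(proj(p,[[529.5,-46.9,60],[528.3,-40,53]]))
cv2.imwrite('pics/w4c.png',cv2.resize(p['pixels'][170:350,180:380,::-1],None,fx=4,fy=3.3,interpolation=cv2.INTER_CUBIC))
E
```

```text
clock: 7.5
eef_pos: [528.1, -39.4, 135.8]
eef_rot: [-3.141, 0.002, 0.071]
wrist_force: [0.8, -0.6, -0.8]
finger_gap: 19.5
[529.04848309 -39.60441898 138.24188163] [-0.06564039 -0.1373573  -1.30207877]
[[288.13636592 221.02287517]
 [279.20155321 219.35469816]]
```

View pics/w4c.png

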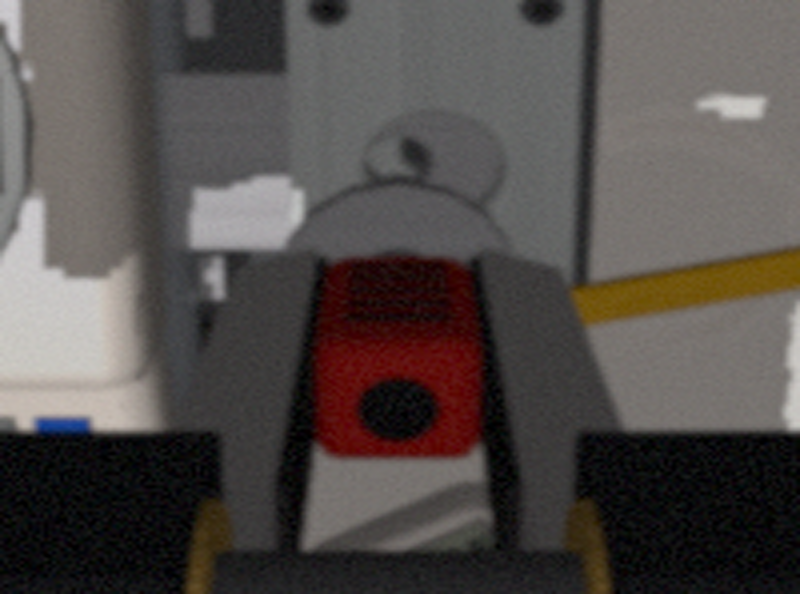

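The tongue hole, at crop (400,155), is in the same column as the pin axis, and the fork rim projects where I predicted. I'll descend gently.

```bash
python3 -m crank '[{"offset":[0,0,-0.003],"spin":0},{"offset":[0,0,-0.006],"spin":0},{"offset":[0,0,-0.009],"spin":0},{"offset":[0,0,-0.012],"spin":0},{"offset":[0,0,-0.014],"spin":0},{"offset":[0,0,-0.014],"spin":0},{"offset":[0,0,-0.014],"spin":0},{"offset":[0,0,-0.014],"spin":0}]'
python3 -m crank '[{"offset":[0,0,-0.0005],"spin":0},{"offset":[0,0,-0.001],"spin":0},{"offset":[0,0,-0.0015],"spin":0},{"offset":[0,0,-0.002],"spin":0},{"offset":[0,0,-0.0025],"spin":0},{"offset":[0,0,-0.003],"spin":0},{"offset":[0,0,-0.003],"spin":0},{"offset":[0,0,-0.003],"spin":0}]'
```

```text
clock: 8.27
eef_pos: [529.1, -39.6, 124.3]
eef_rot: [3.141, -0.001, 0.07]
wrist_force: [0.1, 0.1, -1.2]
finger_gap: 19.7
clock: 8.93
eef_pos: [529.1, -39.6, 121.3]
eef_rot: [3.141, -0.001, 0.07]
wrist_force: [0.2, 0.7, -1.3]
finger_gap: 19.9
```

```bash
python3 -m crank '[{"offset":[0,0,-0.0005],"spin":0},{"offset":[0,0,-0.001],"spin":0},{"offset":[0,0,-0.0015],"spin":0},{"offset":[0,0,-0.002],"spin":0},{"offset":[0,0,-0.0025],"spin":0},{"offset":[0,0,-0.0025],"spin":0},{"offset":[0,0,-0.0025],"spin":0},{"offset":[0,0,-0.0025],"spin":0}]'

```

```text
clock: 9.6
eef_pos: [529.1, -39.6, 118.8]
eef_rot: [3.141, -0.001, 0.07]
wrist_force: [0.8, -0.1, -1.1]
finger_gap: 19.8
```

No contact and the tip is entering the tongue hole. I'll continue to a tip height of about 46.5 mm.

```bash
python3 -m crank '[{"offset":[0,0,-0.0005],"spin":0},{"offset":[0,0,-0.001],"spin":0},{"offset":[0,0,-0.0015],"spin":0},{"offset":[0,0,-0.002],"spin":0},{"offset":[0,0,-0.0025],"spin":0},{"offset":[0,0,-0.003],"spin":0},{"offset":[0,0,-0.0035],"spin":0},{"offset":[0,0,-0.0035],"spin":0}]'

```

```text
clock: 10.27
eef_pos: [529.1, -39.6, 115.2]
eef_rot: [3.141, -0.001, 0.07]
wrist_force: [0.4, -0.7, -1.2]
finger_gap: 19.5
```

```bash
python3 -m crank '[{"offset":[0.0002,-0.001,0],"spin":0},{"offset":[0.0004,-0.002,0],"spin":0},{"offset":[0.0006,-0.003,0],"spin":0},{"offset":[0.0008,-0.004,0],"spin":0},{"offset":[0.001,-0.005,0],"spin":0},{"offset":[0.0012,-0.006,0],"spin":0},{"offset":[0.0012,-0.007,0],"spin":0},{"offset":[0.0012,-0.007,0],"spin":0}]'

```

```text
clock: 10.93
eef_pos: [530.1, -46.7, 115.1]
eef_rot: [3.141, -0.001, 0.07]
wrist_force: [-1.9, 4.2, -0.3]
finger_gap: 19.8
```

```bash
python3 -m crank '[{"offset":[0,0,-0.0005],"spin":0},{"offset":[0,0,-0.001],"spin":0},{"offset":[0,0,-0.0015],"spin":0},{"offset":[0,0,-0.002],"spin":0},{"offset":[0,0,-0.0025],"spin":0},{"offset":[0,0,-0.003],"spin":0},{"offset":[0,0,-0.0035],"spin":0},{"offset":[0,0,-0.004],"spin":0}]'
python3 -m crank '[{"offset":[0,0,-0.0005],"spin":0},{"offset":[0,0,-0.001],"spin":0},{"offset":[0,0,-0.0015],"spin":0},{"offset":[0,0,-0.002],"spin":0},{"offset":[0,0,-0.002],"spin":0},{"offset":[0,0,-0.002],"spin":0},{"offset":[0,0,-0.002],"spin":0},{"offset":[0,0,-0.002],"spin":0}]'
```

```text
clock: 11.6
eef_pos: [530.2, -46.7, 111.1]
eef_rot: [3.141, -0.001, 0.07]
wrist_force: [0.4, 3.7, 1.2]
finger_gap: 19.8
clock: 12.27
eef_pos: [530.1, -46.7, 109.0]
eef_rot: [3.141, -0.001, 0.07]
wrist_force: [-0.2, 4.4, -0.0]
finger_gap: 19.4
```

```bash
python3 -m crank '[{"offset":[0,0,-0.0005],"spin":0},{"offset":[0,0,-0.001],"spin":0},{"offset":[0,0,-0.0015],"spin":0},{"offset":[0,0,-0.002],"spin":0},{"offset":[0,0,-0.0025],"spin":0},{"offset":[0,0,-0.003],"spin":0},{"offset":[0,0,-0.0035],"spin":0},{"offset":[0,0,-0.004],"spin":0}]'
python3 -m crank '[{"offset":[0,0,-0.0005],"spin":0},{"offset":[0,0,-0.001],"spin":0},{"offset":[0,0,-0.0015],"spin":0},{"offset":[0,0,-0.002],"spin":0},{"offset":[0,0,-0.0025],"spin":0},{"offset":[0,0,-0.003],"spin":0},{"offset":[0,0,-0.003],"spin":0},{"offset":[0,0,-0.003],"spin":0}]'
```

```text
clock: 12.93
eef_pos: [530.2, -46.7, 105.0]
eef_rot: [3.141, -0.001, 0.07]
wrist_force: [-0.7, 5.1, 1.3]
finger_gap: 19.6
clock: 13.6
eef_pos: [530.2, -46.7, 101.9]
eef_rot: [3.141, -0.001, 0.07]
wrist_force: [-0.6, 3.5, 0.3]
finger_gap: 19.7
```

```bash
python3 -m crank '[{"offset":[0,0,-0.0005],"spin":0},{"offset":[0,0,-0.001],"spin":0},{"offset":[0,0,-0.0015],"spin":0},{"offset":[0,0,-0.002],"spin":0},{"offset":[0,0,-0.0025],"spin":0},{"offset":[0,0,-0.003],"spin":0},{"offset":[0,0,-0.0035],"spin":0},{"offset":[0,0,-0.004],"spin":0}]'
python3 -m crank '[{"offset":[0,0,-0.0005],"spin":0},{"offset":[0,0,-0.001],"spin":0},{"offset":[0,0,-0.0015],"spin":0},{"offset":[0,0,-0.002],"spin":0},{"offset":[0,0,-0.0025],"spin":0},{"offset":[0,0,-0.003],"spin":0},{"offset":[0,0,-0.003],"spin":0},{"offset":[0,0,-0.003],"spin":0}]'
```

```text
clock: 14.27
eef_pos: [530.1, -46.7, 97.8]
eef_rot: [3.141, -0.001, 0.07]
wrist_force: [-0.4, 4.3, 1.1]
finger_gap: 19.8
clock: 14.93
eef_pos: [530.1, -46.7, 94.7]
eef_rot: [3.141, -0.001, 0.07]
wrist_force: [-0.7, 4.4, -0.2]
finger_gap: 19.2
```

```bash
python3 -m crank '[{"offset":[0,0,-0.0005],"spin":0},{"offset":[0,0,-0.001],"spin":0},{"offset":[0,0,-0.0015],"spin":0},{"offset":[0,0,-0.002],"spin":0},{"offset":[0,0,-0.0025],"spin":0},{"offset":[0,0,-0.003],"spin":0},{"offset":[0,0,-0.0035],"spin":0},{"offset":[0,0,-0.004],"spin":0}]'
python3 -m crank '[{"offset":[0,0,-0.0005],"spin":0},{"offset":[0,0,-0.001],"spin":0},{"offset":[0,0,-0.0015],"spin":0},{"offset":[0,0,-0.002],"spin":0},{"offset":[0,0,-0.0025],"spin":0},{"offset":[0,0,-0.003],"spin":0},{"offset":[0,0,-0.003],"spin":0},{"offset":[0,0,-0.003],"spin":0}]'
```

```text
clock: 15.6
eef_pos: [530.1, -46.7, 90.6]
eef_rot: [3.141, -0.001, 0.07]
wrist_force: [0.2, 4.3, 0.7]
finger_gap: 19.8
clock: 16.27
eef_pos: [530.1, -46.7, 87.5]
eef_rot: [3.141, -0.0, 0.07]
wrist_force: [0.4, 3.4, -1.0]
finger_gap: 19.4
```

```bash
python3 -m crank '[{"offset":[0,0,-0.0005],"spin":0},{"offset":[0,0,-0.001],"spin":0},{"offset":[0,0,-0.0015],"spin":0},{"offset":[0,0,-0.002],"spin":0},{"offset":[0,0,-0.0025],"spin":0},{"offset":[0,0,-0.003],"spin":0},{"offset":[0,0,-0.0035],"spin":0},{"offset":[0,0,-0.004],"spin":0}]'
python3 -m crank '[{"offset":[0,0,-0.0005],"spin":0},{"offset":[0,0,-0.001],"spin":0},{"offset":[0,0,-0.0015],"spin":0},{"offset":[0,0,-0.002],"spin":0},{"offset":[0,0,-0.0025],"spin":0},{"offset":[0,0,-0.0025],"spin":0},{"offset":[0,0,-0.0025],"spin":0},{"offset":[0,0,-0.0025],"spin":0}]'
```

```text
clock: 16.93
eef_pos: [530.1, -46.7, 83.5]
eef_rot: [3.141, -0.001, 0.07]
wrist_force: [-0.3, 4.3, 1.5]
finger_gap: 19.8
clock: 17.6
eef_pos: [530.0, -46.7, 80.9]
eef_rot: [3.141, -0.0, 0.07]
wrist_force: [0.5, 3.6, -0.0]
finger_gap: 19.8
```

```bash
python3 -m crank '[{"offset":[0,0,-0.0005],"spin":0},{"offset":[0,0,-0.001],"spin":0},{"offset":[0,0,-0.0015],"spin":0},{"offset":[0,0,-0.0015],"spin":0},{"offset":[0,0,-0.0015],"spin":0},{"offset":[0,0,-0.0015],"spin":0},{"offset":[0,0,-0.0015],"spin":0},{"offset":[0,0,-0.0015],"spin":0}]'
python3 -m crank '[{"offset":[0,0,-0.0003],"spin":0},{"offset":[0,0,-0.0006],"spin":0},{"offset":[0,0,-0.0008],"spin":0},{"offset":[0,0,-0.0008],"spin":0},{"offset":[0,0,-0.0008],"spin":0},{"offset":[0,0,-0.0008],"spin":0},{"offset":[0,0,-0.0008],"spin":0},{"offset":[0,0,-0.0008],"spin":0}]'
```

```text
clock: 18.27
eef_pos: [530.0, -46.7, 79.3]
eef_rot: [3.141, -0.0, 0.07]
wrist_force: [0.4, 2.9, -0.2]
finger_gap: 19.5
clock: 18.93
eef_pos: [530.1, -46.7, 78.5]
eef_rot: [3.141, -0.0, 0.07]
wrist_force: [0.6, 4.5, 1.6]
finger_gap: 19.8
```

```bash
python3 -m crank '[{"offset":[0,0,-0.0003],"spin":0},{"offset":[0,0,-0.0006],"spin":0},{"offset":[0,0,-0.0008],"spin":0},{"offset":[0,0,-0.0008],"spin":0},{"offset":[0,0,-0.0008],"spin":0},{"offset":[0,0,-0.0008],"spin":0},{"offset":[0,0,-0.0008],"spin":0},{"offset":[0,0,-0.0008],"spin":0}]'
```

```text
clock: 19.6
eef_pos: [530.1, -46.7, 78.4]
eef_rot: [3.141, -0.001, 0.07]
wrist_force: [-4.1, 5.1, 9.4]
finger_gap: 19.6
```

The collar is on the plate: 9 N reached with no further travel. I'll release with a small opening, clear of the balance, and lift away.

```bash
python3 -m crank '[{"offset":[0,0,0],"spin":0},{"offset":[0,0,0],"spin":0},{"offset":[0,0,0],"spin":0},{"offset":[0,0,0],"spin":0},{"offset":[0,0,0],"spin":0},{"offset":[0,0,0],"spin":0},{"offset":[0,0,0],"spin":0},{"offset":[0,0,0],"spin":0}]' 0.42 60
python3 -m crank '[{"offset":[0,0,0.01],"spin":0},{"offset":[0,0,0.03],"spin":0},{"offset":[0,0,0.055],"spin":0},{"offset":[0,0,0.08],"spin":0},{"offset":[-0.02,-0.01,0.1],"spin":0},{"offset":[-0.06,-0.03,0.1],"spin":0},{"offset":[-0.09,-0.04,0.1],"spin":0},{"offset":[-0.09,-0.04,0.1],"spin":0}]'
python3 - <<'E'
from h import *
p=shot('wrist'); p=shot('wrist'); save(p,'w5.png'); print(tool()[:3,3],manip.read_state()['wrist_force'])
import pickle; pickle.dump(p,open('w5.pkl','wb'))
E
```

```text
clock: 20.27
eef_pos: [530.1, -46.7, 78.4]
eef_rot: [3.141, -0.001, 0.07]
wrist_force: [-0.3, -0.5, -0.8]
finger_gap: 39.2
clock: 20.93
eef_pos: [436.3, -87.8, 179.2]
eef_rot: [3.141, -0.0, 0.069]
wrist_force: [-0.5, 0.7, -0.3]
finger_gap: 39.3
[440.03146609 -87.09204528 179.59321187] [ 0.69733981 -0.29644123  0.57687171]
```

View pics/w5.png

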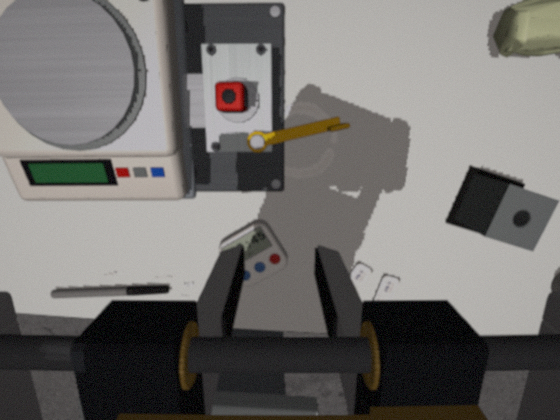

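The pin stands seated and upright with its red top at (230,97). The keeper is still open, with its post at (258,142) and tip at about (348,124). Now I'll work out the keeper angle and push path.

```bash
python3 - <<'E'
from h import *; import pickle
p=pickle.load(open('w5.pkl','rb'))
H=np.array([529.8,-46.8]); yaw=np.radians(4.1); c,s=np.cos(yaw),np.sin(yaw)
post=H+np.array([[c,-s],[s,c]])@[-34,-16.5]; print('post',post)
print('post seen',plane(p,[(258,142)],73),'tip seen',plane(p,[(347,124)],70),'pin top',plane(p,[(229.5,96.5)],113))
m=(lambda I:(I[...,0]>120)&(I[...,2]<80)&(I[...,1]>80))(p['pixels'].astype(int)); m[:100]=0;m[160:]=0;m[:,:268]=0
ys,xs=np.where(m); P=plane(p,np.c_[xs,ys],71)[:,:2]; v=cv2.fitLine(P.astype(np.float32),cv2.DIST_L2,0,.01,.01).ravel(); print('arm dir',np.degrees(np.arctan2(v[1],v[0])),v[2:],len(xs))
def W(q,d,r=66):
    a=yaw+q; u=np.array([np.sin(a),-np.cos(a)]); n=np.array([np.cos(a),np.sin(a)]); return post+r*u-d*n
for q in np.radians([0,10,20,30,40,50,60,70,80,90]): print(round(np.degrees(q)), np.round(W(q,13),1), np.round(W(q,30),1))
print(tool()[:3,3], manip.read_state()['joints'])
E
```

```text
post [497.06672121 -65.68868603]
post seen [[496.68862845 -66.54607293  73.        ]] tip seen [[ 516.0421076  -138.20994976   70.        ]] pin top [[528.49972099 -47.70693246 113.        ]]
arm dir -46.5702 [502.95816 -76.7178 ] 46
0 [ 488.8 -132.4] [ 471.9 -133.7]
10 [ 500.5 -132.9] [ 484. -137.]
20 [ 512.1 -131.2] [ 496.6 -138.2]
30 [ 523.3 -127.6] [ 509.2 -137.2]
40 [ 533.7 -122.1] [ 521.5 -134. ]
50 [ 542.9 -114.9] [ 532.9 -128.7]
60 [ 550.8 -106.2] [ 543.3 -121.5]
70 [557.  -96.3] [ 552.3 -112.6]
80 [561.4 -85.4] [ 559.6 -102.3]
90 [563.8 -73.9] [565.  -90.9]
[440.03146609 -87.09204528 179.59321187] [-2.76996139e-01  9.59365142e-02  1.82819719e+00 -1.49358879e-04
  1.21472903e+00  1.22478848e+00]
```

```bash
python3 -m crank '[{"offset":[0.01,-0.016,0],"spin":0},{"offset":[0.02,-0.032,0],"spin":0},{"offset":[0.03,-0.047,0],"spin":0},{"offset":[0.032,-0.047,-0.01],"spin":0},{"offset":[0.032,-0.047,-0.02],"spin":0},{"offset":[0.032,-0.047,-0.03],"spin":0},{"offset":[0.032,-0.047,-0.045],"spin":0},{"offset":[0.032,-0.047,-0.05],"spin":0}]' 0 20
python3 -m crank '[{"offset":[0,0,-0.015],"spin":0},{"offset":[0,0,-0.03],"spin":0},{"offset":[0,0,-0.04],"spin":0},{"offset":[0,0,-0.05],"spin":0},{"offset":[0,0,-0.052],"spin":0},{"offset":[0,0,-0.052],"spin":0},{"offset":[0,0,-0.052],"spin":0},{"offset":[0,0,-0.052],"spin":0}]'
```

```text
clock: 21.7
eef_pos: [471.0, -133.0, 127.1]
eef_rot: [-3.141, 0.0, 0.07]
wrist_force: [0.4, -0.3, -0.9]
finger_gap: 0.4
clock: 22.37
eef_pos: [471.4, -133.1, 75.8]
eef_rot: [3.141, -0.001, 0.07]
wrist_force: [-0.3, 0.4, -0.4]
finger_gap: 0.6
```

```bash
python3 -m crank '[{"offset":[0.012,0,0.002],"spin":3},{"offset":[0.022,0,0.002],"spin":7},{"offset":[0.029,0,0.002],"spin":10},{"offset":[0.035,0.001,0.002],"spin":15},{"offset":[0.0407,0.0019,0.002],"spin":20},{"offset":[0.0465,0.0035,0.002],"spin":25},{"offset":[0.052,0.0055,0.002],"spin":30},{"offset":[0.052,0.0055,0.002],"spin":30}]'
```

```text
clock: 23.03
eef_pos: [524.2, -127.5, 78.4]
eef_rot: [3.141, -0.001, 0.598]
wrist_force: [0.5, -0.7, -0.4]
finger_gap: 0.0
```

```bash
python3 -m crank '[{"offset":[0.0046,0.0026,0],"spin":5},{"offset":[0.0095,0.0054,0],"spin":10},{"offset":[0.0142,0.0089,0],"spin":15},{"offset":[0.0187,0.0126,0],"spin":20},{"offset":[0.0228,0.0168,0],"spin":25},{"offset":[0.0266,0.0213,0],"spin":30},{"offset":[0.0266,0.0213,0],"spin":30},{"offset":[0.0266,0.0213,0],"spin":30}]'
python3 - <<'E'
from h import *
p=shot('wrist'); save(p,'w6.png'); print(tool()[:3,3],manip.read_state()['wrist_force'])
p=shot('top'); cv2.imwrite('pics/t6.png',cv2.resize(p['pixels'][140:220,240:340,::-1],None,fx=6,fy=6,interpolation=cv2.INTER_CUBIC))
E
```

```text
clock: 23.7
eef_pos: [550.7, -106.2, 78.6]
eef_rot: [3.14, -0.001, 1.117]
wrist_force: [0.7, 0.2, 0.7]
finger_gap: 0.8
[ 550.62763213 -106.32057867   78.60051054] [ 0.66858149  0.88851456 -0.17638137]
```

View pics/w6.png

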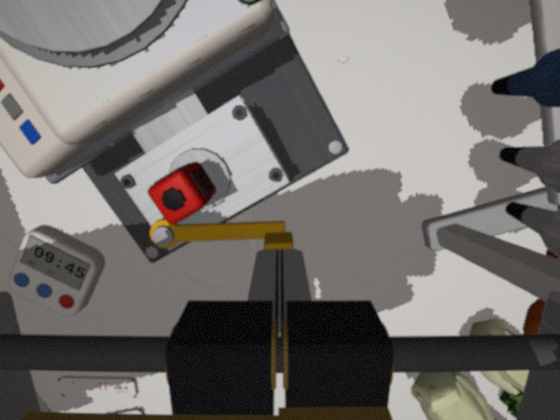

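The keeper is following the fingers at about 60°. The pipette rack (right edge) lies ahead of the gripper's long side, so I'll back off, spin the hand back and push the last part with the finger's flank.

```bash
python3 -m crank '[{"offset":[-0.005,-0.01,0],"spin":0},{"offset":[-0.009,-0.018,0],"spin":-6},{"offset":[-0.009,-0.018,0],"spin":-13},{"offset":[-0.009,-0.018,0],"spin":-20},{"offset":[-0.009,-0.018,0],"spin":-27},{"offset":[-0.009,-0.018,0],"spin":-34},{"offset":[-0.009,-0.018,0],"spin":-41},{"offset":[-0.009,-0.018,0],"spin":-48}]'
python3 -m crank '[{"offset":[0,0,0],"spin":-6},{"offset":[0,0,0],"spin":-12},{"offset":[0.003,0.003,0],"spin":-12},{"offset":[0.006,0.008,0],"spin":-12},{"offset":[0.006,0.008,0],"spin":-12},{"offset":[0.006,0.008,0],"spin":-12},{"offset":[0.006,0.008,0],"spin":-12},{"offset":[0.006,0.008,0],"spin":-12}]'
```

```text
clock: 24.47
eef_pos: [541.1, -125.3, 78.7]
eef_rot: [3.14, -0.001, 0.271]
wrist_force: [0.4, 0.2, 0.1]
finger_gap: 0.4
clock: 25.13
eef_pos: [547.0, -117.4, 78.6]
eef_rot: [3.14, -0.001, 0.062]
wrist_force: [-0.2, 0.9, 0.0]
finger_gap: 0.7
```

```bash
python3 -m crank '[{"offset":[0.0008,0.004,0],"spin":0},{"offset":[0.0045,0.0095,0],"spin":0},{"offset":[0.0082,0.0149,0],"spin":0},{"offset":[0.011,0.0205,0],"spin":0},{"offset":[0.0138,0.0263,0],"spin":0},{"offset":[0.0155,0.031,0],"spin":0},{"offset":[0.016,0.034,0],"spin":0},{"offset":[0.016,0.034,0],"spin":0}]'
python3 -m crank '[{"offset":[0,0.001,0],"spin":0},{"offset":[0,0.002,0],"spin":0},{"offset":[0,0.003,0],"spin":0},{"offset":[0,0.003,0],"spin":0},{"offset":[0,0.003,0],"spin":0},{"offset":[0,0.003,0],"spin":0},{"offset":[0,0.003,0],"spin":0},{"offset":[0,0.003,0],"spin":0}]'
```

```text
clock: 25.8
eef_pos: [563.2, -82.6, 78.6]
eef_rot: [3.14, -0.001, 0.063]
wrist_force: [0.2, 0.6, 0.4]
finger_gap: 0.2
clock: 26.47
eef_pos: [563.1, -79.7, 78.6]
eef_rot: [3.14, -0.001, 0.063]
wrist_force: [0.2, 0.1, -0.0]
finger_gap: 0.3
```

```bash
python3 -m crank '[{"offset":[0,0.0007,0],"spin":0},{"offset":[0,0.0015,0],"spin":0},{"offset":[0,0.0015,0],"spin":0},{"offset":[0,0.0015,0],"spin":0},{"offset":[0,0.0015,0],"spin":0},{"offset":[0,0.0015,0],"spin":0},{"offset":[0,0.0015,0],"spin":0},{"offset":[0,0.0015,0],"spin":0}]'
python3 - <<'E'
from h import *
p=shot('wrist'); save(p,'w7.png')
print(np.mean([ (shot('wrist'),manip.read_state()['wrist_force'])[1] for _ in range(4)],0))
E
```

```text
clock: 27.13
eef_pos: [563.1, -78.2, 78.6]
eef_rot: [3.14, -0.001, 0.063]
wrist_force: [0.5, 0.2, -0.3]
finger_gap: 0.6
[ 0.11795576  0.12876473 -0.07694775]
```

View pics/w7.png

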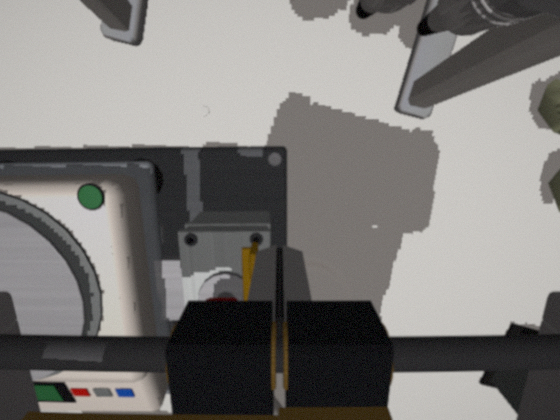

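The keeper is now nearly parallel to dock +x, at about (249,270) beside the pin, with no stop force yet. I'll push in small steps.

```bash
python3 -m crank '[{"offset":[0,0.0005,0],"spin":0},{"offset":[0,0.001,0],"spin":0},{"offset":[0,0.0015,0],"spin":0},{"offset":[0,0.0015,0],"spin":0},{"offset":[0,0.0015,0],"spin":0},{"offset":[0,0.0015,0],"spin":0},{"offset":[0,0.0015,0],"spin":0},{"offset":[0,0.0015,0],"spin":0}]'

```

```text
clock: 28.05
eef_pos: [563.1, -77.4, 78.6]
eef_rot: [3.139, -0.001, 0.063]
wrist_force: [0.5, -6.6, -0.0]
finger_gap: 0.6
```

That is the keeper's stop (6.6 N). I'll back off, rise and check.

```bash
python3 -m crank '[{"offset":[0,-0.004,0],"spin":0},{"offset":[0,-0.012,0],"spin":0},{"offset":[0,-0.02,0.005],"spin":0},{"offset":[0,-0.025,0.03],"spin":0},{"offset":[0,-0.025,0.06],"spin":0},{"offset":[-0.03,-0.025,0.09],"spin":0},{"offset":[-0.065,-0.025,0.1],"spin":0},{"offset":[-0.1,-0.025,0.1],"spin":0}]'
python3 -m crank '[{"offset":[-0.01,0.02,0],"spin":0},{"offset":[-0.02,0.03,0],"spin":0},{"offset":[-0.02,0.03,0],"spin":0},{"offset":[-0.02,0.03,0],"spin":0},{"offset":[-0.02,0.03,0],"spin":0},{"offset":[-0.02,0.03,0],"spin":0},{"offset":[-0.02,0.03,0],"spin":0},{"offset":[-0.02,0.03,0],"spin":0}]'
python3 - <<'E'
from h import *
p=shot('wrist'); save(p,'w8.png'); print(tool()[:3,3],manip.read_state()['wrist_force'])
H=proj(p,[[529.8,-46.8,60]])[0].astype(int); print(H)
x,y=H; y0=max(0,y-70); cv2.imwrite('pics/w8c.png',cv2.resize(p['pixels'][y0:y0+140,x-90:x+90,::-1],None,fx=4,fy=4,interpolation=cv2.INTER_CUBIC)); print(x-90,y0)
import pickle; pickle.dump(p,open('w8.pkl','wb'))
for n in('timer','sample_cup','green_vial','label_roll'):
    t=shot('top'); print(n,[np.round(r['location']).tolist() for r in manip.search_frame(t,n)[:1]])
E
```

```text
clock: 28.72
eef_pos: [462.9, -103.1, 181.3]
eef_rot: [3.138, -0.006, 0.063]
wrist_force: [0.2, 0.0, 0.3]
finger_gap: 0.4
clock: 29.38
eef_pos: [443.1, -73.4, 181.1]
eef_rot: [3.138, -0.005, 0.063]
wrist_force: [0.2, -0.4, -0.1]
finger_gap: 0.3
[443.03926601 -73.30619739 181.10405437] [0.53612857 0.7132195  0.30430034]
[253 106]
163 36
timer []
sample_cup [[355.0, -435.0, 57.0]]
green_vial [[362.0, 348.0, 29.0]]
label_roll [[362.0, 347.0, 30.0]]
```

View pics/w8c.png

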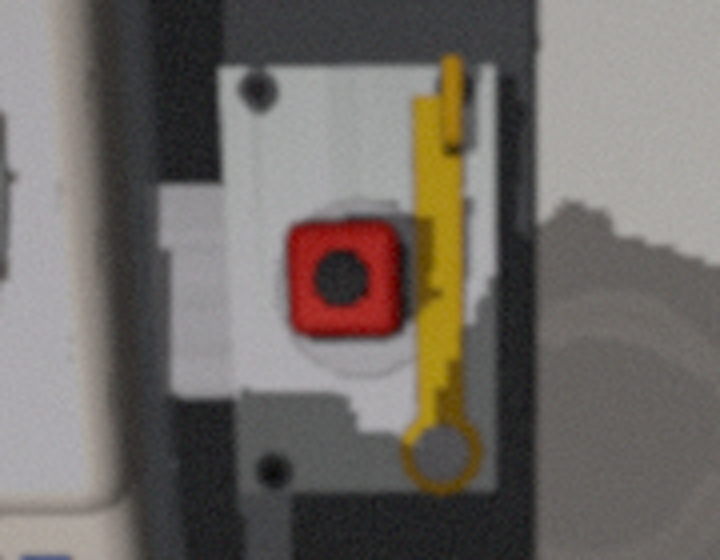

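The keeper arm, from (440,455) to (440,95), lies parallel to the fork's edges over the collar. The pin stands upright at (343,278), and the hand is clear. I'm handing in.

```bash
python3 -c "
from cell import manip
print(manip.sign_off())"
```

```text
the job is handed in; nothing more can be done
None
```

The pin is seated through the fork and tongue, the keeper is closed over its collar, and the job was handed in at about 30 s of the 72 s allowed. No verdict was reported.

- **Pin:** I took it from its block and lowered the tip into the tongue's hole, which I measured about 7 mm off the fork's axis to dock +y. I dragged the table into line with the pin (about 4 N sideways), then worked it down until the collar met the plate. Travel stopped there at about 9 N on the wrist.
- **Keeper:** I let go and pushed the tab round with the closed fingers until it met its stop at 6.6 N. Partway I backed off and turned the hand to stay clear of the pipette rack.
- **Last checks:** The final picture shows the pin upright, the keeper lying along dock +x over the collar, and the hand clear with about zero wrist force.
- **Not confirmed:** My closing check on the bystanders was incomplete:
  - The network missed the timer, although it stood in view in the later wrist pictures.
  - It gave the label roll's position for the green vial, which I had not gone near.
  - The cup and the label roll were where they started.

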